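# Roll the tote in, then try the drier cover and hold it open

### The arm

A 6-joint arm with a two-finger parallel gripper is mounted at the origin on the work surface. World frame = base frame: x ahead of the robot, y to its left, z up, the work surface at z = 0. Lengths are in mm, angles in degrees, forces in N, time in s.
With the tool pointing down it reaches from about 350 to 850 mm from the base axis. Payload 8.1 kg.
Tool frame: the origin (TCP) lies on the centre line of the jaws, within the pads' length; the fingertips stand r.tip_extent ahead of it and the grasp point (between the pads) lies 8 mm behind it (r.tip_extent is the distance from the TCP to the fingertips, in mm); z points along the fingers, y is the direction in which the jaws open and shut (so a half turn about z gives the same grasp; the last joint's range is limited). The gripper opens to 85 mm and grips with 20 to 120 N. Pads are 22 mm wide; open, the fingers measure 114 mm over their backs; the gripper's body (76 mm by 85 mm) begins 54 mm behind the grasp point. The pads swing forward as they close: fully open they stand 13 mm farther back than shut.
Start: joints at [-79.779, 7.471, 85.268, -0, 87.261, -4.893], TCP at [156.471, -579.243, 242.292] pointing down, gripper open.
Joint ranges: [-169.43, 169.43], [-51.17, 129.36], [1.28, 143.12], [-76.62, 256.62], [0, 156.53], [-152.29, 152.29]. Speed limits (degrees/s): [136.94, 136.94, 159.86, 180, 180, 180].

### API

Orientations are given as [roll, pitch, yaw] about the fixed x, y, z axes, in that order (R = Rz(yaw) Ry(pitch) Rx(roll)).
In Python, from bench import sense, optics, hand_in, spotter, r gives the robot as it stands.
- The arm moves only by the tool apply_moves, never from a script. Its argument "series" is a list of rows, each a list of 3 entries, a list of its own where there are three numbers: the opening, from 0 (shut) to 1 (fully open), then the shift along the world's x, y, z in m, then the turn about the world's z in rad. In form: [[grip, [x, y, z], turn], ...]. A call has 1 to 5 rows; each row is the pose to reach, as a shift and turn from the pose measured when the call began; what a row does not reach only later rows make up. A row lasts 1/8 s, in which the tool goes at most 62.5 mm and 10.7 degrees, less where a joint would pass 70% of its speed; a pose out of reach is approached as far as the arm can. A call with a gripper value outside its range is refused whole. The fingers move at their own pace and stop on an object; "grip_force" is the grip in N (left out, the last holds). Time passes only in rows, so rows that repeat a pose let the fingers close. It gives the time, the measured TCP pose, the force and the opening at its end, in the units of the state.
- sense(): the state, without advancing time (a new reading comes with each control period).
- optics.snapshot(name): name is "scene" or "top" or "wrist"; returns a dict with "color" (384x512x3 uint8, blue, green, red), "intrinsics" (3x3 intrinsics, pixels), "rvec" (rotation vector, rad) and "tvec" (3), from world to camera coordinates, as OpenCV has them. Camera axes: x right, y down, z forward; pixel columns grow to the right and rows downward; lengths in mm; the calibration is good to about 2 mm. A picture is of the moment at which its call begins. There is no depth.
- hand_in(): hands the job in, once; it reports no verdict.
Trained networks look in a picture, given as the dict that the camera call returned (one of the last four; its "shot" number tells which), for a name from the list of things; names that differ only in an ending like _2 or _b are one class to them, and where a whole thing is asked for, a point or a joint stands for the part that bears it (a point fixed in the world has none). Each returns a list of dicts, best first, with "p" (0 to 1); they miss things now and then, are a little off and sometimes report something else, mostly with a low value. They report only what shows in the picture. A call takes as long as a camera call. They do not tell look-alikes from the thing itself.
- spotter.search_frame(picture, query): "xyz" ([x, y, z] in mm, in the coordinates of the camera as it stood for that picture, good to about 4 mm: the middle of the surface that is visible of it).
- spotter.masks_of(picture, query): "mask" (384x512 bool, what is visible of it).
The state is a dict: "time": time; "joint_pos": joint angles; "qd": joint speeds; "joint_efforts": joint torques, N m; "tool_pos": TCP position; "tcp_rot": TCP orientation; "ft_force": force on the tool from outside, world axes, zero at the start; "wrist_torque": the same for the moment, N m; "finger_gap": finger opening in mm.
Only numpy, scipy, OpenCV 4.12 (cv2) and the standard library are available. Lean on these libraries where they do the work, as an engineer would, in place of code of your own. Each camera call takes 0.05 s, during which the arm holds its last target.

### The job

Push the tote of gear parts along the rollers until it is fully home against the stop of the bay. Then, leaving the catch knob as it is, tug the drier's cover up by its handle to learn whether it is caught; if it is, slide the catch knob all the way to release it. Lift the cover at least 45 degrees open and finish still holding it there by its handle, so that the parts can be loaded; leave everything else on the bench undisturbed.

Things in the scene. Friction and masses are not known exactly. Their poses are not given: they have to be found in the camera images.
- tote: loose open grey plastic tote holding gear parts in a foam bed, 140 (x) x 122 (y) x 55 (z) mm, 0.5 to 0.9 kg. Origin at the centre of its underside; x points along the track towards the bay. It stands on the rollers, whose tops are 50 mm above the table.
- tote_face (a point): centre of the tote's near end face (the one facing away from the bay), 30 mm above the tote's underside: where to push it, along the track's x. Rolling it takes about 1 N.
- bay (a point): where the tote's origin lies when the tote is fully home in the bay, its far end against the rigid end stop. x points along the track into the bay, z up; 50 mm above the table (roller tops).
- track: fixed straight roller track. Origin on the table, mid-width; x points along it to the bay, away from the robot. It spans x -185 to 128 mm. Ten free rollers, 24 mm thick, lie between aluminium rails 132 mm apart inside, 144 outside, 67 mm high; along the bay (x over -20 mm) the walls are 101 mm high. The end stop's inside face is at x = 120 mm. Track and drier swap sides from start to start.
- drier: fixed bench-top parts drier, a green painted steel box 200 (x) x 250 (y) x 100 (z) mm. Origin at the centre of its underside; x points away from the robot, y to the left. On its left an aluminium cover with a bar handle in front; on its right, flush with the cover, a flat deck 100 mm above the table with the catch knob.
- cover (a joint): angle of the drier's cover, rad: 0 shut, growing as its front is lifted, at most 1.25; hinged at the far side. Let go, it falls shut; about 2 N at the handle lifts it. A hidden catch may or may not hold it, which cannot be seen: a caught cover lifts about 0.035 rad (8 mm at the handle) and stops hard; a free one keeps lifting.
- cover_handle (a point): middle of the cover's handle: a level round steel bar 12 mm thick, 100 mm long between its end arms, along the drier's y, 50 mm in front of the box, 96 mm above the table when shut, 240 mm from the hinge axis; fingers can go down before and behind it. Moves and turns with the cover; when shut its axes are the drier's.
- cover_hinge (a point): point on the hinge axis behind the middle of the handle, 96 mm above the table; the axis runs along this point's y (the drier's y).
- catch (a joint): position of the catch knob, m: 0 as found, 0.030 at the end of its slot. It slides along the drier's +x (away from the robot) under 3 to 5 N and stays where it is left. Slid all the way, it draws back the hidden catch, which stays back, so the cover is free. The knob looks the same whether or not the cover is caught.
- catch_knob (a point): centre of the top of the catch knob, an upright steel pin 16 mm in diameter standing 34 mm above the deck (its top is 134 mm above the table), 45 mm right of the cover's edge. Moves with the knob; axes are the drier's.
- glue: bystander, not part of the job: white 26 mm round bottle, 85 mm tall with black cap. Origin at the centre of its underside.
- bearing: bystander, not part of the job: steel ring lying flat, 42 mm across, 13 mm high. Origin at the centre of its underside.
- screw: bystander, not part of the job: steel screw standing on its head, 18 mm across, 45 mm tall. Origin at the centre of its underside.
- jar: bystander, not part of the job: grey round jar with steel cap, 70 mm across, 70 mm tall. Origin at the centre of its underside.
- wrench: bystander, not part of the job: steel wrench lying flat, 180 mm long. Origin at its middle, underneath.
- flange: bystander, not part of the job: painted round flange, 90 mm across, 35 mm high. Origin at the centre of its underside.
- cup: bystander, not part of the job: steel bowl for small parts, 80 mm across, 50 mm high. Origin at the centre of its underside.
Things that resemble listed ones, but are neither listed nor needed, are in the scene too. What is shaped like the tote but purple is not meant.

How it is judged (in metres and radians):
On the way, in this order (a step that is already met when the one before it is completed fails the run):
1. the tote is pushed home into the bay (horizontal distance between tote and bay below 0.008 m and z of tote in the frame of bay between -0.008 and 0.008 m and linear speed of tote below 0.03 m/s), for 0.2 s.
2. the cover is tugged up through its play while the catch knob is still as found (value of joint cover above 0.022 rad and value of joint catch below 0.006 m), for 0.1 s.
3. the cover is lifted well open (value of joint cover above 0.7 rad), for 0.2 s.
At the end, for the whole second after the job is handed in: The tote stands on the rollers within 8 mm of fully home and at rest; the cover is open by more than 0.70 rad (40 degrees) and still, and the fingers are holding it by its handle (contact over 1 N, grasp point within 60 mm of the middle of the bar) (all of step 1 and value of joint cover above 0.7 rad and velocity of joint cover between -0.15 and 0.15 rad/s and contact force between the fingers and cover above 1 N and distance between the grasp point and cover_handle below 0.06 m); the arm keeps its last pose, push and grip.
It fails at once if the catch knob is slid before the tote is home (value of joint catch above 0.01 m and horizontal distance between tote and bay above 0.02 m).
It fails at once if the tote is lifted off the rollers or tipped (z of tote in the frame of bay above 0.02 m or angle between tote's own z axis and vertical above 0.25 rad).
It fails at once if a bystander is shifted by more than 30 mm (distance of any of glue, bearing, screw, jar, wrench, flange, cup from where it was at the start of the episode above 0.03 m).
It also fails if it takes over 72 s, if anything falls off the work surface, if the arm or the gripper's body presses on something with over 40 N, if the wrist force passes 120 N, or if a joint passes its speed limit or range.

## Working session

There is one attempt and no reset: what is moved stays moved. The work goes in short steps, Python scripts to look and compute and a tool call to move; the robot and the scene stay as the last step left them, time stands still between calls to the robot, and variables do not carry over. Pictures are saved under pics/ and viewed, and the job is handed in when it is done.

Besides the shell and the picture viewer there is one more tool, called after ">>>" by a JSON object that holds its "name" and its "arguments". apply_moves: Moves the arm, as the interface text tells. Its arguments: {"type":"object","properties":{"series":{"type":"array"},"grip_force":{"type":"number"}},"required":["series"]}

```bash
ls; mkdir -p pics; python3 - <<'E'
from bench import sense, optics, r
import cv2
s=sense();print(s); print(r.tip_extent)
for n in ("scene","top"):
    p=optics.snapshot(n);cv2.imwrite(f"pics/{n}0.png",p["color"]);print(n,p["rvec"],p["tvec"],p["intrinsics"])
E
```

```text
pics
{'time': 0.0, 'joint_pos': array([-7.97789236e+01,  7.51546067e+00,  8.53291747e+01,  1.71677192e-03,
        8.72637766e+01, -4.89357685e+00]), 'qd': array([-0.06453877,  0.02405451,  0.0020944 , -0.01081515,  0.07866782,
       -0.03300523]), 'joint_efforts': array([-1.44336165e-03, -5.69403183e+01, -5.00551307e+01, -9.17232455e-05,
        1.49606389e-02, -6.53682105e-05]), 'tool_pos': array([ 156.38108995, -578.70198268,  241.24176566]), 'tcp_rot': array([-1.79892129e+02, -1.09565156e-02,  1.51145593e+01]), 'ft_force': array([ 0.47639093, -0.44323461, -0.82007872]), 'wrist_torque': array([0.02205487, 0.01409666, 0.02905375]), 'finger_gap': 85.27300051745695}
11.0
scene [ 1.54383143  2.03521869 -0.79557333] [ 118.37525049 -304.36381897 1687.33689374] [[478.193909     0.         251.07758278]
 [  0.         478.193909   191.21583891]
 [  0.           0.           1.        ]]
top [ 2.2611052  -1.91350271  0.22524446] [ -65.11535246  539.32932526 1064.40528875] [[351.53130506   0.         254.27704052]
 [  0.         351.53130506 192.4061778 ]
 [  0.           0.           1.        ]]
```

View pics/scene0.png

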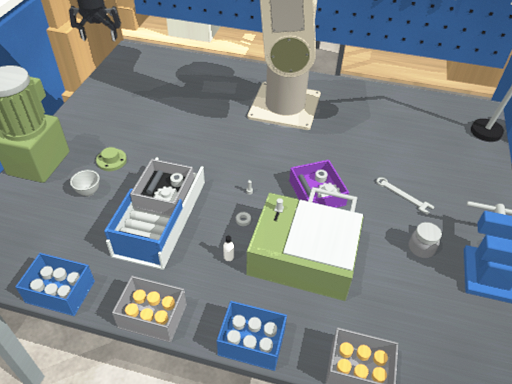

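View pics/top0.png

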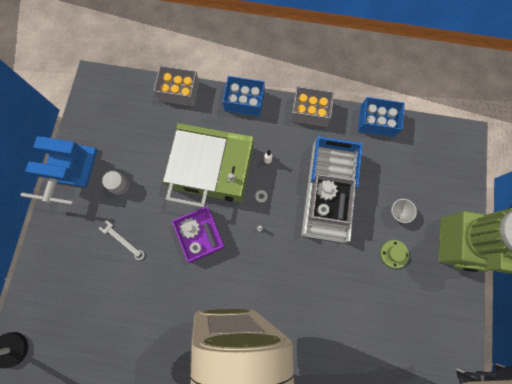

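The top view shows the tote on the track at about (330,195), with the drier at (210,165), its handle at (187,200) and its knob at (232,175). The purple look-alike is at (197,235). Next I'll measure these.

```bash
cat > h.py <<'E'
import numpy as np, cv2
from bench import sense, optics, spotter, r
def cam(p):
    R=cv2.Rodrigues(np.array(p["rvec"]))[0]; return R,np.array(p["tvec"]).ravel(),np.array(p["intrinsics"])
def toworld(p,x):
    R,t,K=cam(p); return R.T@(np.array(x)-t)
def ray(p,uv,z):
    R,t,K=cam(p); c=-R.T@t; d=R.T@np.linalg.inv(K)@np.array([uv[0],uv[1],1.]); return c+d*(z-c[2])/d[2]
def proj(p,X):
    return cv2.projectPoints(np.array(X,float).reshape(-1,1,3),np.array(p["rvec"]),np.array(p["tvec"]),np.array(p["intrinsics"]),None)[0].reshape(-1,2)
E
python3 - <<'E'
from h import *
np.set_printoptions(precision=1,suppress=True)
for n in ("top","scene"):
    p=optics.snapshot(n)
    for q in "tote tote_face track drier cover cover_handle catch_knob cover_hinge glue bearing screw jar wrench flange cup".split():
        try:
            for d in spotter.search_frame(p,q)[:3]:
                w=toworld(p,d["xyz"]); print(n,q,round(d["p"],2),w,proj(p,w)[0])
        except Exception as e: print(q,e)
    c=p["color"]
    cr=c[110:250,150:420] if n=="top" else c[140:300,90:390]
    cv2.imwrite(f"pics/{n}1.png",cv2.resize(cr,None,fx=2.6,fy=2.6,interpolation=cv2.INTER_CUBIC))
E
```

```text
top tote 0.66 [380.4 183.6  26.4] [197.2 235.4]
top tote 0.62 [ 554.1 -233.    80.4] [336.  200.9]
top tote 0.17 [503.3 470.2  70.7] [114.9 181.1]
top tote_face 0.92 [ 557.5 -225.1   75. ] [333.3 199.8]
top tote_face 0.89 [384.4 181.8  26.5] [198.  234.3]
top drier 0.91 [599.2 185.4 100.3] [207.1 164.2]
top cover 0.62 [599.2 229.5  97.3] [193.5 162.3]
top cover 0.54 [ 560.4 -224.2   76.9] [333.2 198.7]
top cover_handle 0.68 [598.8 231.7  98.8] [192.7 162.1]
top catch_knob 0.42 [566.5  98.4 122.1] [232.  176.6]
top cover_hinge 0.6 [600.5 186.5  99.6] [206.8 163.8]
top glue 0.47 [670.   -1.3  58.3] [268.5 156.8]
top bearing 0.65 [549.    3.3  10.9] [260.9 195.1]
top jar 0.77 [503.2 466.5  70.8] [116.  181.3]
top jar 0.43 [ 558.8 -224.8   71.5] [333.  199.6]
top flange 0.88 [ 430.8 -449.4    9.2] [393.1 253. ]
top flange 0.18 [ 664.1 -218.4   49.6] [333.2 169.8]
top cup 0.72 [ 570.  -470.5   21.4] [404.2 211.6]
scene tote 0.95 [ 561.6 -222.8   85.5] [161.  185.1]
scene tote 0.58 [379.5 178.8  28.3] [317.3 183.3]
scene tote_face 0.79 [ 562.  -223.7   82.9] [160.7 185.8]
scene tote_face 0
[... 359 characters left out ...]
cene catch_knob 0.34 [ 448.6 -440.4    9.2] [111.7 162.7]
scene cover_hinge 0.93 [659.7 193.1 101.1] [306.8 243.7]
scene cover_hinge 0.36 [ 701.4 -204.5   49. ] [148.1 234.3]
scene cover_hinge 0.34 [611.  230.5  98.8] [325.4 232.3]
scene glue 0.79 [685.2   5.6  48.5] [228.8 247.8]
scene bearing 0.62 [549.1   5.3   7.2] [243.5 218.4]
scene bearing 0.52 [ 447.8 -438.9    9.7] [112.3 162.5]
scene screw 0.54 [445.7  -5.   18.1] [249.9 188.8]
scene jar 0.6 [527.5 477.7  52.8] [424.6 239.9]
scene jar 0.42 [ 558.9 -461.7   36. ] [ 85.4 179.8]
scene wrench 0.89 [332.1 435.4   0.8] [406.1 196.3]
scene flange 0.91 [ 447.7 -439.5    9.5] [112.1 162.5]
scene cup 0.95 [ 561.9 -459.4   39. ] [ 85.4 179.9]
```

View pics/top1.png

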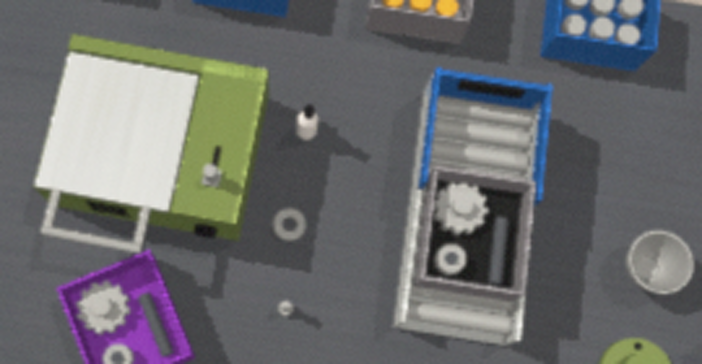

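View pics/scene1.png

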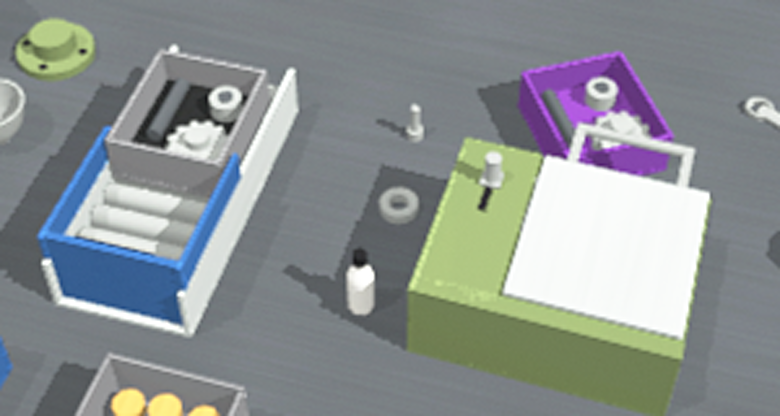

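```bash
cat > fit.py <<'E'
from h import *
from scipy.optimize import least_squares
np.set_printoptions(precision=1,suppress=True)
pt=optics.snapshot("top");ps=optics.snapshot("scene")
T=lambda u,v:(pt,((u+.5)/2.6+150-.5,(v+.5)/2.6+110-.5))
S=lambda u,v:(ps,((u+.5)/2.6+90-.5,(v+.5)/2.6+140-.5))
def fit(obs,x0,nh=0):
    def pts(x):
        c,s=np.cos(x[2]),np.sin(x[2]); out=[]
        for L,_ in obs:
            L=list(L)
            if isinstance(L[1],tuple): L[1]=L[1][0]+x[3]
            out.append([x[0]+c*L[0]-s*L[1],x[1]+s*L[0]+c*L[1],L[2]])
        return out
    def f(x):
        return np.concatenate([proj(p,w)[0]-uv for w,(_,(p,uv)) in zip(pts(x),obs)])
    o=least_squares(f,x0,loss="soft_l1",x_scale=[10,10,.05]+[10]*nh)
    print(o.x[:2],np.degrees(o.x[2]),o.x[3:]);print(f(o.x).reshape(-1,2));return o.x
d=fit([((100,125,100),T(70,38)),((100,-125,100),T(268,70)),((-100,-125,100),T(237,238)),
 ((100,-125,100),S(410,290)),((-100,-125,100),S(465,140)),((100,125,100),S(683,354)),
 ((-150,(53,),96),T(44,232)),((-150,(-53,),96),T(139,246)),((-150,(53,),96),S(691,151)),((-150,(-53,),96),S(580,129))],[600,185,-.2,45],1)
t=fit([((128,72,101),T(437,70)),((128,-72,101),T(551,87)),((-185,72,67),T(395,325)),((-185,-72,67),T(520,342)),
 ((128,-72,101),S(42,237)),((128,72,101),S(181,268)),((-185,72,67),S(291,70)),((-185,-72,67),S(173,47))],[600,-220,-.15])
to=fit([((70,61,105),T(432,172)),((70,-61,105),T(534,187)),((-70,61,105),T(420,278)),((-70,-61,105),T(524,294)),
 ((70,-61,105),S(108,142)),((70,61,105),S(220,175)),((-70,61,105),S(268,72)),((-70,-61,105),S(165,52))],[560,-225,-.15])
def tw(x,L): c,s=np.cos(x[2]),np.sin(x[2]);return np.array([x[0]+c*L[0]-s*L[1],x[1]+s*L[0]+c*L[1],L[2]])
print("handle",tw(d,(-150,d[3],96)),"hinge",tw(d,(90,d[3],96)))
print("face",tw(to,(-70,0,80)),"bay",tw(t,(50,0,50)))
# knob: top px crop T(213,170) bottom; estimate from nets
for p,uv in (T(209,172),S(493,157)):
    print("knob",ray(p,uv,134))
E
python3 fit.py
```

```text
[619.1 186.8] -0.7670034486658046 [43.1]
[[-0.1 -1.6]
 [-0.4 -0.9]
 [-0.1 -5.7]
 [-0.7 -0.8]
 [-0.4 -2.1]
 [ 0.4  0.4]
 [ 0.9 -0.1]
 [-2.1  0.5]
 [-1.2 -0.7]
 [ 1.8 -0.8]]
[ 624.1 -217.5] 0.44907846755244424 []
[[-0.7 -0.9]
 [ 0.1 -0.7]
 [ 1.7 -1.5]
 [-0.2 -0.7]
 [-1.4 -1.4]
 [ 0.6 -0.6]
 [ 1.5 -1.3]
 [-0.  -1.7]]
[ 558.  -217.2] 0.408459267751744 []
[[ 0.1 -3.3]
 [-0.3 -3.1]
 [-0.8 -0.3]
 [-0.7 -0.1]
 [-1.  -0.9]
 [ 0.2 -4.1]
 [ 0.3 -1. ]
 [-1.5 -1.6]]
handle [469.7 231.9  96. ] hinge [709.6 228.7  96. ]
face [ 488.  -217.7   80. ] bay [ 674.1 -217.1   50. ]
knob [564.7 103.3 134. ]
knob [570.2 103.3 134. ]
```

Two things could be the tote: the grey one on the track (top view 336,200) and the purple one on the table (197,235). The grey one fits, because it stands on the rollers, and the enlarged crops confirm it. I'll push it first with shut fingers.

>>> {"name": "apply_moves", "arguments": {"series": [[0, [0.284, 0.361, 0], -0.264], [0, [0.284, 0.361, 0], -0.264], [0, [0.284, 0.361, 0], -0.264], [0, [0.284, 0.361, 0], -0.264], [0, [0.284, 0.361, 0], -0.264]], "grip_force": 30}}

```text
time: 2.42
tool_pos: [350.6, -332.0, 242.6]
tcp_rot: [180.0, -0.0, -0.0]
ft_force: [0.8, -0.3, 1.2]
finger_gap: 0.0
```

>>> {"name": "apply_moves", "arguments": {"series": [[0, [0.09, 0.114, 0], 0], [0, [0.09, 0.114, 0], 0], [0, [0.09, 0.114, 0], 0], [0, [0.09, 0.114, -0.05], 0], [0, [0.09, 0.114, -0.05], 0]]}}

```text
time: 3.05
tool_pos: [438.4, -216.1, 188.8]
tcp_rot: [-179.8, 0.3, 0.0]
ft_force: [-0.6, -0.4, -0.0]
finger_gap: -0.2
```

```bash
python3 - <<'E'
from h import *
print(r.tip_extent,sense()["tool_pos"],sense()["ft_force"])
for n in ("wrist","scene"):
    p=optics.snapshot(n);cv2.imwrite(f"pics/{n}2.png",p["color"])
E
```

```text
11.0 [ 438.36077595 -216.10483886  188.76809893] [-0.62412352 -0.37464665 -0.01051895]
```

View pics/wrist2.png

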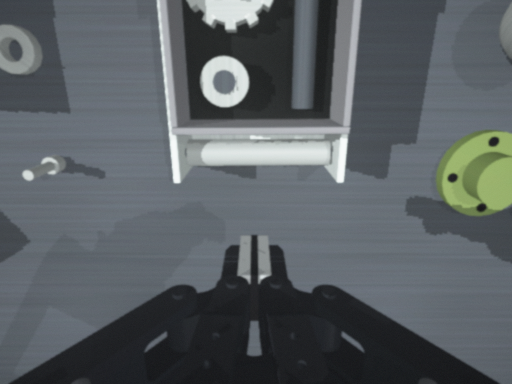

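View pics/scene2.png

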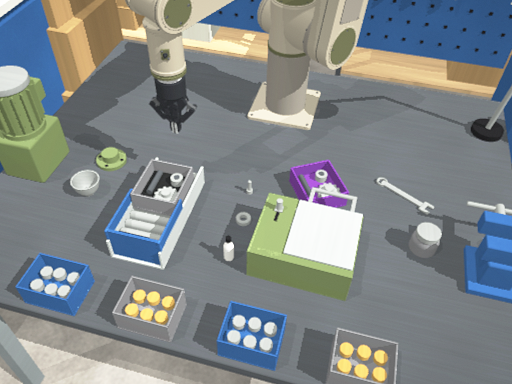

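```bash
python3 - <<'E'
from h import *
np.set_printoptions(precision=1,suppress=True)
p=optics.snapshot("wrist")
for uv,z in (((176,183),67),((343,183),67),((172,133),105),((349,133),105),((254,240),178)): print(uv,ray(p,uv,z))
print(proj(p,[[438,-216,178]]))
E
```

```text
(176, 183) [ 440.5 -151.7   67. ]
(343, 183) [ 440.3 -294.9   67. ]
(172, 133) [ 489.2 -161.7  105. ]
(349, 133) [ 489.  -284.5  105. ]
(254, 240) [ 445.2 -218.5  178. ]
[[249.3 252.3]]
```

>>> {"name": "apply_moves", "arguments": {"series": [[0, [0.015, -0.004, -0.05], 0], [0, [0.015, -0.004, -0.1], 0], [0, [0.015, -0.004, -0.107], 0], [0, [0.015, -0.004, -0.107], 0], [0, [0.025, -0.004, -0.107], 0]]}}

```text
time: 3.82
tool_pos: [467.8, -223.9, 90.3]
tcp_rot: [179.8, -0.3, -0.1]
ft_force: [0.2, -0.0, 1.3]
finger_gap: 0.1
```

>>> {"name": "apply_moves", "arguments": {"series": [[0, [0.008, 0.003, -0.005], 0], [0, [0.016, 0.003, -0.008], 0], [0, [0.024, 0.003, -0.008], 0], [0, [0.032, 0.003, -0.008], 0], [0, [0.04, 0.003, -0.008], 0]]}}

```text
time: 4.45
tool_pos: [508.2, -220.7, 82.2]
tcp_rot: [179.8, -0.3, -0.1]
ft_force: [-2.3, 0.7, 1.2]
finger_gap: -0.3
```

>>> {"name": "apply_moves", "arguments": {"series": [[0, [0.01, 0, 0], 0], [0, [0.02, 0, 0], 0], [0, [0.03, 0, 0], 0], [0, [0.04, 0, 0], 0], [0, [0.05, 0, 0], 0]]}}

```text
time: 5.08
tool_pos: [558.8, -220.6, 82.0]
tcp_rot: [179.8, -0.3, -0.1]
ft_force: [-1.5, 1.7, 1.1]
finger_gap: -0.3
```

>>> {"name": "apply_moves", "arguments": {"series": [[0, [0.006, 0, 0], 0], [0, [0.012, 0, 0], 0], [0, [0.018, 0, 0], 0], [0, [0.024, 0, 0], 0], [0, [0.03, 0, 0], 0]]}}

```text
time: 5.7
tool_pos: [589.1, -220.6, 82.0]
tcp_rot: [179.8, -0.3, -0.1]
ft_force: [-1.7, 0.3, 0.8]
finger_gap: -0.0
```

>>> {"name": "apply_moves", "arguments": {"series": [[0, [0.002, 0, 0], 0], [0, [0.004, 0, 0], 0], [0, [0.006, 0, 0], 0]]}}

```text
time: 6.08
tool_pos: [592.7, -220.6, 82.0]
tcp_rot: [179.9, 0.0, -0.1]
ft_force: [-22.4, 2.2, 16.0]
finger_gap: 0.1
```

>>> {"name": "apply_moves", "arguments": {"series": [[0, [0.0, 0, 0], 0], [0, [0.0, 0, 0], 0], [0, [-0.004, 0, 0], 0], [0, [-0.015, 0, 0], 0], [0, [-0.04, 0, 0], 0]]}}

```text
time: 6.7
tool_pos: [552.4, -220.6, 82.1]
tcp_rot: [179.8, -0.0, -0.1]
ft_force: [1.3, -0.2, 0.5]
finger_gap: -0.1
```

>>> {"name": "apply_moves", "arguments": {"series": [[0, [-0.06, 0, 0.03], 0], [0, [-0.08, 0, 0.08], 0], [0, [-0.1, 0, 0.13], 0], [0, [-0.1, 0, 0.16], 0], [0, [-0.1, 0, 0.16], 0]]}}

```text
time: 7.32
tool_pos: [453.4, -221.6, 245.6]
tcp_rot: [179.6, -0.3, -0.1]
ft_force: [0.8, 0.2, -0.1]
finger_gap: 0.1
```

```bash
python3 - <<'E'
from h import *
np.set_printoptions(precision=1,suppress=True)
print(sense()["tool_pos"])
for n in ("wrist","scene"):
    p=optics.snapshot(n);cv2.imwrite(f"pics/{n}3.png",p["color"])
    print([(d["p"],toworld(p,d["xyz"])) for d in spotter.search_frame(p,"tote")[:2]])
E
```

```text
[ 453.4 -221.6  245.6]
[(0.97, array([ 604.5, -216.4,   61.3])), (0.68, array([ 533.7, -221.2,   48.3]))]
[(0.86, array([378.7, 175.1,  28.7])), (0.61, array([ 661.3, -225.9,   84. ]))]
```

View pics/wrist3.png

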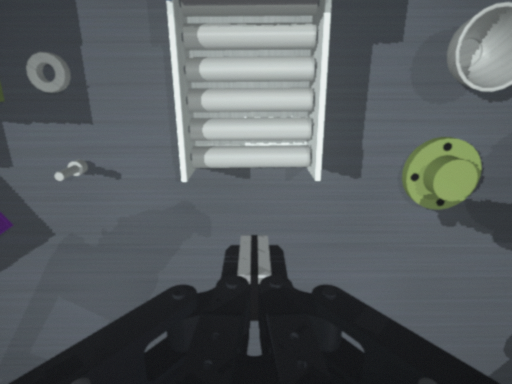

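View pics/scene3.png

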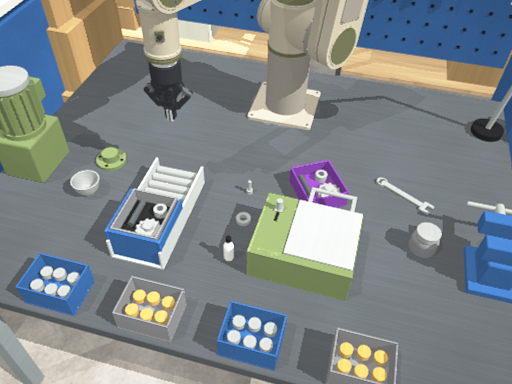

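>>> {"name": "apply_moves", "arguments": {"series": [[0.4, [-0.01, 0.453, 0], 1.571], [0.4, [-0.01, 0.453, 0], 1.571], [0.4, [-0.01, 0.453, 0], 1.571], [0.4, [-0.01, 0.453, 0], 1.571], [0.4, [-0.01, 0.453, 0], 1.571]]}}

```text
time: 8.15
tool_pos: [443.9, 93.7, 239.3]
tcp_rot: [180.0, 0.2, 54.0]
ft_force: [1.4, 0.4, -0.6]
finger_gap: 33.9
```

```bash
python3 - <<'E'
from h import *
print(sense())
p=optics.snapshot("top");cv2.imwrite("pics/top4.png",cv2.resize(p["color"][110:260,280:420],None,fx=4,fy=4,interpolation=cv2.INTER_CUBIC))
E
```

```text
{'time': 8.15, 'joint_pos': array([  5.5658407 , -15.65719745, 107.61167699,  -0.15848112,
        88.12506575,  41.5871063 ]), 'qd': array([ 6.40173138e+01,  1.04329302e+01, -8.27350310e+00, -4.88072120e-02,
       -2.21917525e+00, -2.18167111e+01]), 'joint_efforts': array([-6.65990308e+00, -3.83473063e+01, -4.83297014e+01,  4.01759462e-02,
        6.70339353e-01,  7.95961060e-01]), 'tool_pos': array([443.87617766,  93.71508162, 239.26759074]), 'tcp_rot': array([1.79954369e+02, 1.71270251e-01, 5.39839613e+01]), 'ft_force': array([ 1.39997528,  0.42659011, -0.60672618]), 'wrist_torque': array([-0.07082452, -0.03250521,  0.02051054]), 'finger_gap': 33.94550100548297}
```

View pics/top4.png

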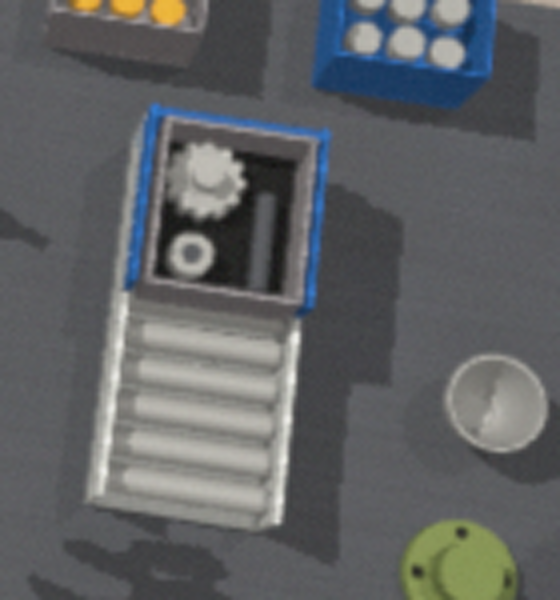

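The tote is home, with its far rim against the blue stop at crop (240,125) and no gap. Next I move over the handle.

>>> {"name": "apply_moves", "arguments": {"series": [[0.4, [0.0, 0.138, 0.01], 0.629], [0.4, [0, 0.138, 0.01], 0.629], [0.4, [0, 0.138, 0.01], 0.629], [0.4, [0, 0.138, 0.01], 0.629], [0.4, [0, 0.138, 0.01], 0.629]]}}

```text
time: 8.82
tool_pos: [442.2, 238.9, 247.5]
tcp_rot: [-179.7, 0.0, 90.9]
ft_force: [0.5, 0.5, 0.7]
finger_gap: 34.5
```

```bash
python3 - <<'E'
from h import *
s=sense();print(s["tool_pos"],s["tcp_rot"],s["finger_gap"])
p=optics.snapshot("wrist");cv2.imwrite("pics/wrist5.png",p["color"])
E
```

```text
[442.18220199 238.86479635 247.51683615] [-1.79704668e+02  3.88136100e-02  9.08505226e+01] 34.53047841228537
```

View pics/wrist5.png

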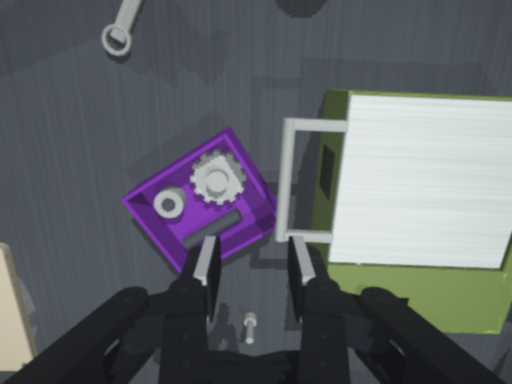

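```bash
python3 - <<'E'
from h import *
np.set_printoptions(precision=1,suppress=True)
p=optics.snapshot("wrist")
for uv,z in (((289,119),96),((282,240),96),((286,180),96),((348,96),100),((330,262),100),((254,238),236)): print(uv,ray(p,uv,z))
E
```

```text
(289, 119) [472.5 289.1  96. ]
(282, 240) [471.3 169.5  96. ]
(286, 180) [472.4 232.7  96. ]
(348, 96) [521.2 309.4 100. ]
(330, 262) [520.6 147.5 100. ]
(254, 238) [442.8 245.5 236. ]
```

>>> {"name": "apply_moves", "arguments": {"series": [[0.4, [0.029, -0.009, 0], 0], [0.4, [0.029, -0.009, -0.03], 0], [0.4, [0.029, -0.009, -0.07], 0], [0.4, [0.029, -0.009, -0.1], 0], [0.4, [0.029, -0.009, -0.1], 0]]}}

```text
time: 9.55
tool_pos: [469.4, 228.0, 145.0]
tcp_rot: [-179.4, 0.1, 90.6]
ft_force: [0.3, -0.1, 0.3]
finger_gap: 34.4
```

```bash
python3 - <<'E'
from h import *
s=sense();print(s["tool_pos"],s["tcp_rot"],s["finger_gap"])
p=optics.snapshot("wrist");cv2.imwrite("pics/wrist6.png",p["color"])
E
```

```text
[469.44324231 228.0432218  145.0331452 ] [-1.79426659e+02  1.39515197e-01  9.05647972e+01] 34.39204579325548
```

View pics/wrist6.png

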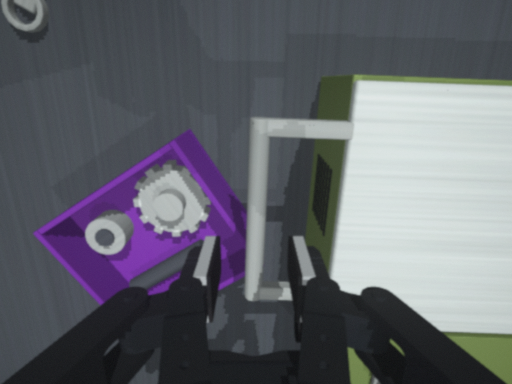

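>>> {"name": "apply_moves", "arguments": {"series": [[0.4, [0.002, 0.002, -0.02], 0], [0.4, [0.002, 0.002, -0.04], 0], [0.4, [0.002, 0.002, -0.057], 0], [0.4, [0.002, 0.002, -0.057], 0], [0.4, [0.002, 0.002, -0.057], 0]]}}

```text
time: 10.22
tool_pos: [473.3, 230.8, 90.9]
tcp_rot: [-179.7, 0.1, 90.6]
ft_force: [-0.3, -0.1, -0.0]
finger_gap: 34.4
```

>>> {"name": "apply_moves", "arguments": {"series": [[0, [0, 0, 0], 0], [0, [0, 0, 0], 0], [0, [0, 0, 0], 0], [0, [0, 0, 0], 0]], "grip_force": 40}}

```text
time: 10.72
tool_pos: [470.4, 231.1, 91.4]
tcp_rot: [-179.3, 0.1, 90.6]
ft_force: [-17.2, -1.6, 12.7]
finger_gap: 10.4
```

```bash
python3 - <<'E'
from h import *
s=sense();print(s["tool_pos"],s["tcp_rot"],s["finger_gap"],s["ft_force"])
p=optics.snapshot("wrist");cv2.imwrite("pics/wrist7.png",p["color"])
E
```

```text
[470.43031435 231.08171263  91.3863596 ] [-1.79320146e+02  6.73478081e-02  9.05899712e+01] 10.389851931924984 [-17.16938326  -1.57014132  12.68656216]
```

View pics/wrist7.png

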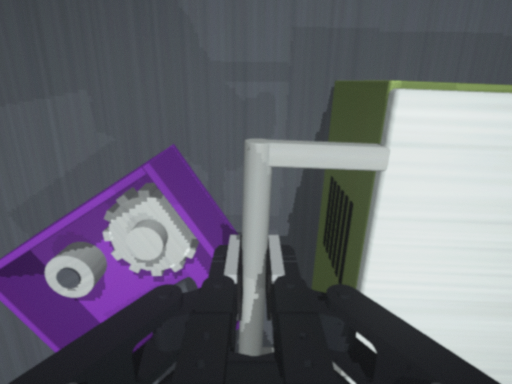

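>>> {"name": "apply_moves", "arguments": {"series": [[0, [-0.001, 0, 0.002], 0], [0, [-0.001, 0, 0.004], 0], [0, [-0.001, 0, 0.006], 0], [0, [-0.001, 0, 0.008], 0], [0, [-0.001, 0, 0.008], 0]]}}

```text
time: 11.4
tool_pos: [470.2, 231.1, 99.9]
tcp_rot: [-179.4, 0.1, 90.6]
ft_force: [5.8, -1.4, -2.9]
finger_gap: 10.9
```

>>> {"name": "apply_moves", "arguments": {"series": [[0, [0, 0, 0.002], 0], [0, [0, 0, 0.004], 0], [0, [0, 0, 0.004], 0]]}}

```text
time: 11.78
tool_pos: [470.4, 231.1, 104.1]
tcp_rot: [-179.4, 0.1, 90.6]
ft_force: [4.8, -1.0, -4.0]
finger_gap: 10.5
```

>>> {"name": "apply_moves", "arguments": {"series": [[0, [0, 0, 0.003], 0], [0, [0, 0, 0.006], 0], [0, [0.0005, 0, 0.009], 0], [0, [0.001, 0, 0.012], 0], [0, [0.001, 0, 0.012], 0]]}}

```text
time: 12.4
tool_pos: [471.4, 231.1, 116.1]
tcp_rot: [-179.4, 0.1, 90.6]
ft_force: [3.4, -0.5, -3.6]
finger_gap: 10.5
```

```bash
python3 - <<'E'
from h import *
s=sense();print(s["tool_pos"],s["tcp_rot"],s["finger_gap"],s["ft_force"])
p=optics.snapshot("wrist");cv2.imwrite("pics/wrist8.png",p["color"])
p=optics.snapshot("scene");cv2.imwrite("pics/scene8.png",cv2.resize(p["color"][130:310,200:400],None,fx=3,fy=3,interpolation=cv2.INTER_CUBIC))
E
```

```text
[471.37361728 231.05683732 116.13803913] [-1.79430940e+02  5.42340633e-02  9.05741852e+01] 10.503975352469068 [ 3.40412083 -0.47289387 -3.59766971]
```

View pics/wrist8.png

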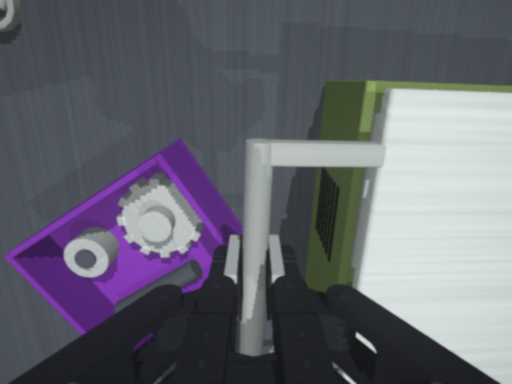

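View pics/scene8.png

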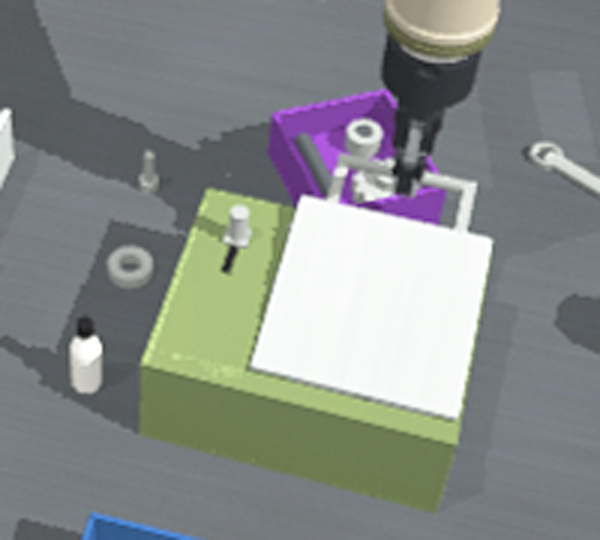

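The cover isn't caught: it rose about 25 mm under 4 N and the bar hasn't slipped in the fingers. The knob stays as found, and I'll lift along the arc.

>>> {"name": "apply_moves", "arguments": {"series": [[0, [0.0014, 0, 0.0112], 0], [0, [0.0035, 0, 0.023], 0], [0, [0.0062, 0, 0.0347], 0], [0, [0.0094, 0, 0.0462], 0], [0, [0.0133, 0, 0.0576], 0]]}}

```text
time: 13.12
tool_pos: [484.9, 230.7, 173.4]
tcp_rot: [-179.4, 0.1, 90.6]
ft_force: [8.6, -1.4, -6.3]
finger_gap: 10.8
```

>>> {"name": "apply_moves", "arguments": {"series": [[0, [0.005, 0, 0.0112], 0], [0, [0.0105, 0, 0.0221], 0], [0, [0.016, 0, 0.0328], 0], [0, [0.022, 0, 0.0431], 0], [0, [0.0285, 0, 0.0532], 0]]}}

```text
time: 13.75
tool_pos: [511.9, 230.2, 226.7]
tcp_rot: [-179.2, 0.2, 90.6]
ft_force: [-6.4, -4.6, 0.7]
finger_gap: 10.7
```

>>> {"name": "apply_moves", "arguments": {"series": [[0, [0.007, 0, 0.0097], 0], [0, [0.0145, 0, 0.0191], 0], [0, [0.0225, 0, 0.0281], 0], [0, [0.031, 0, 0.0367], 0], [0, [0.0395, 0, 0.0448], 0]]}}

```text
time: 14.38
tool_pos: [551.1, 229.2, 272.6]
tcp_rot: [-179.1, 0.3, 90.6]
ft_force: [-5.3, -7.4, 2.6]
finger_gap: 10.2
```

>>> {"name": "apply_moves", "arguments": {"series": [[0, [0.009, 0, 0.0076], 0], [0, [0.018, 0, 0.0145], 0], [0, [0.018, 0, 0.0145], 0], [0, [0.018, 0, 0.0145], 0], [0, [0.018, 0, 0.0145], 0]]}}

```text
time: 15.0
tool_pos: [569.2, 228.6, 287.7]
tcp_rot: [-179.1, 0.3, 90.5]
ft_force: [-3.8, -6.3, 2.3]
finger_gap: 10.3
```

```bash
python3 - <<'E'
from h import *
np.set_printoptions(precision=1,suppress=True)
s=sense();print(s["tool_pos"],s["tcp_rot"],s["finger_gap"],s["ft_force"],s["qd"])
p=optics.snapshot("wrist");cv2.imwrite("pics/wrist9.png",p["color"])
p=optics.snapshot("scene");cv2.imwrite("pics/scene9.png",cv2.resize(p["color"][40:340,50:450],None,fx=2,fy=2,interpolation=cv2.INTER_CUBIC))
# expected cover_handle at theta and its projections
E
```

```text
[569.2 228.6 287.7] [-179.1    0.3   90.5] 10.326142722550767 [-3.8 -6.3  2.3] [ 0.1  0.   0.   0.  -0.   0. ]
```

View pics/wrist9.png

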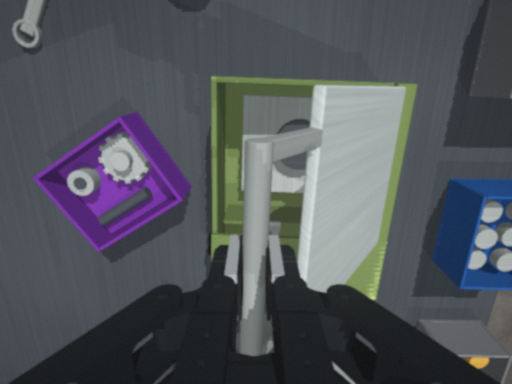

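View pics/scene9.png

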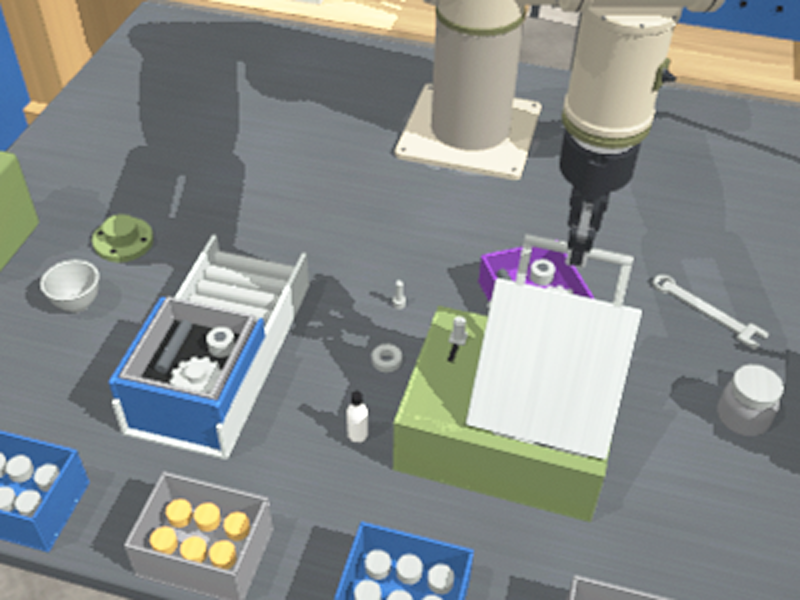

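The cover stands open at about 55° with the bar between the pads, seen in the wrist view at (257,240). The tote is home and the bystanders haven't moved, so I'm handing in.

```bash
python3 - <<'E'
from bench import sense,hand_in
print(hand_in()); s=sense();print(s["time"],s["tool_pos"],s["finger_gap"])
E
```

```text
the job is handed in; nothing more can be done
None
the job is handed in; nothing more can be done
```

I handed the job in at about 15 s of the 72 s allowed, with the cover open about 55° and still held by its handle.

- **Tote:** I pushed the grey tote along the rollers until the force jumped to about 22 N at the expected home position. The later pictures show it against the stop with no gap.
- **Cover:** With the catch knob as found, I tugged the cover up by its handle. It rose past its 8 mm of play to 25 mm under only about 4 N, so it wasn't caught and I never touched the knob. I then lifted it along its arc.
- **Last checks:** The arm was at rest, and the TCP had risen 196 mm, which puts the cover at about 0.95 rad. The wrist picture shows the bar between the pads, and the scene picture shows the bystanders and the purple tote where they were.
- **Disagreements:**
  - The finger gap read 10.3–10.9 mm on a 12 mm bar, but the bar did not slip in the fingers.
  - The track's centre differed by about 6 mm between the wrist camera and the fixed cameras. I pushed between the two estimates.
  - One network reading from the scene camera put the tote's visible surface about 13 mm short of home. I went by the contact force and the enlarged picture instead.

The interface reported no verdict, and I couldn't take a reading after handing in.

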